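# Surface-probe check inside the warming cabinet

## Robot

A 7-joint arm with a two-finger parallel gripper is mounted at the origin on the work surface. World frame = base frame: x ahead of the robot, y to its left, z up, the work surface at z = 0. Lengths are in mm, angles in degrees, forces in N, time in s.
With the tool pointing down it reaches from about 425 to 975 mm from the base axis. Payload 16.7 kg.
Tool frame: the origin (TCP) lies midway between the tips of the shut fingers; the grasp point (between the pads) lies 19 mm behind it; z points along the fingers, y is the line along which they close (so a half turn about z gives the same grasp; the last joint's range is limited). The gripper opens to 85 mm and grips with 20 to 120 N. Pads are 22 mm wide; open, the fingers measure 114 mm over their backs; the gripper's body (76 mm by 85 mm) begins 54 mm behind the grasp point. The pads swing forward as they close: fully open they stand 13 mm farther back than shut.
Start: joints at [63.054, 24.414, 4.234, 92.017, -1.954, 63.644, -3.845], TCP at [212.813, -640.535, 206.102] pointing down, gripper open.
Joint ranges: [-163.25, 163.25], [-28.42, 122.38], [-70.27, 78.77], [12.13, 141.07], [-58.53, 238.53], [9.26, 117.41], [-156.51, 156.51]. Speed limits (degrees/s): [108.29, 108.29, 136.94, 136.94, 172.46, 172.46, 172.46].

## Interface

Orientations are given as [roll, pitch, yaw] about the fixed x, y, z axes, in that order (R = Rz(yaw) Ry(pitch) Rx(roll)).
In Python, from station import r, vision gives the robot as it stands.
- The arm moves only by the tool send_rows, never from a script. Its argument "moves" is one flat list of numbers, 7 for each row, row after row: the opening, from 0 (shut) to 1 (fully open), then the shift along the world's x, y, z in units of 25 mm (1.0 is 25 mm), then the turn, a rotation vector about the world's x, y, z in degrees. In form: [fingers, dx, dy, dz, wx, wy, wz, fingers, dx, dy, dz, wx, wy, wz, ...]. A call has 1 to 10 rows; each row shifts and turns the commanded pose from where the row before left it; what a row does not reach is not made up. A row lasts 1/12 s, in which the tool goes at most 41.7 mm and 7.16 degrees, less where a joint would pass 70% of its speed; a pose out of reach is approached as far as the arm can. A call is refused whole if a number of a shift passes 1 or a number of a turn 7.16, either way. A call with a gripper value outside its range is refused whole. The fingers move at their own pace and stop on an object; the grip force is fixed at half the most. Time passes only in rows, so rows that do not move let the fingers close. It gives the time, the measured TCP pose, the force, the opening and the grip force at its end, in the units of the state.
- r.read_state(): the state, without advancing time (a new reading comes with each control period).
- vision.snapshot(name): name is "side" or "top"; returns (picture, depth): 480x640x3 uint8, red, green, blue; 480x640 float32, mm along the optical axis (not along the pixel's ray), 0 where there is no reading.
- vision.camera_params(name): a dict with "fx", "fy", "cx", "cy" (pixels), "R" (3x3) and "t" (3): a world point X has camera coordinates R X + t. Camera axes: x right, y down, z forward; pixel columns grow to the right and rows downward; lengths in mm; the calibration is good to about 2 mm. A picture is of the moment at which its call begins. camera_params takes no time and is no camera call.
- r.finish_job(): hands the job in; it is judged then, once.
Trained networks look in the newest picture that a camera, given by its name, has taken for a name from the list of things; names that differ only in an ending like _2 or _b are one class to them, and where a whole thing is asked for, a point or a joint stands for the part that bears it (a point fixed in the world has none). Each returns a list of dicts, best first, with "confidence" (0 to 1); they miss things now and then, are a little off and sometimes report something else, mostly with a low value. They report only what shows in the picture. A call takes as long as a camera call. They do not tell look-alikes from the thing itself.
- vision.look_for(camera, query): "extent" ([left, top, width, height] in pixels, round what is visible of it).
The state is a dict: "time_s": time; "joint_positions": joint angles; "joint_velocities": joint speeds; "tau": joint torques, N m; "ee_pos": TCP position; "eef_rot": TCP orientation; "contact_force": force on the tool from outside, world axes, zero at the start; "ft_torque": the same for the moment, N m; "width": finger opening in mm; "gripper_force": force on a finger pad.
Only numpy, scipy, OpenCV 4.12 (cv2) and the standard library are available. Lean on these libraries where they do the work, as an engineer would, in place of code of your own. Each camera call takes 0.05 s, during which the arm holds its last target. There are 200 camera calls.

## Task

Swing the clear warming cabinet's door open by its blue handle, to about a right angle, then lift the blue surface probe out of its stand. Reach in through the doorway and hold the probe's copper tip on the orange spot of the black sloping plate, the probe square to the plate, pressing gently so that its sprung tip is pushed about half-way in. Finish while still holding it there in the gripper, leaving the bottle, the jar and the dish where they are.

Things in the scene. Friction and masses are not known exactly. Their poses are not given: they have to be found in the camera images.
- cabinet: Clear-walled warming cabinet, fixed: 260 deep (x) x 240 wide (y) x 260 mm high. White base 30 mm thick, clear roof 8 mm, clear walls 6 mm, white edges; stands on the table. Origin: centre of its underside. Its open front, closed by the door, lies at its own x = -130 mm and looks along its own -x. Doorway 228 mm wide, from 30 to 252 mm high.
- door (a joint): Opening angle of the cabinet's door in rad: 0 shut, 1.57 square to the front, 1.9 the stop. Starts shut or slightly ajar. Clear panel with white frame, 240 wide x 225 high x 10 mm thick, from 33 to 258 mm above the table. Hinged about a vertical line on the cabinet's left (own +y) front edge; it swings out to the cabinet's own -x, clockwise seen from above. Light friction (about 0.1 N m) keeps it where it is left.
- door_hinge (a point): Point on the door's hinge line, at the height of the origin of handle_bar. It turns with the door: its y axis points along the door panel from the free edge to the hinge, -x out of the door's outer face.
- handle_bar: Blue upright round bar of the door handle, 11 mm in diameter, near the door's free edge. Origin on the bar's axis, 20 mm below the door's top edge, 20 mm below the bar's upper end: the place to pinch it from above. The bar reaches 80 mm down from the origin. Its axis stands 37 mm off the door's outer face (31 mm of free space behind the bar); two studs join it to the door 35 and 65 mm below the origin. Axes as door_hinge.
- check_plate: Black metal plate inside the cabinet, fixed in it, 60 (up the slope) x 90 wide x 12 mm thick, its face sloping down towards the doorway at 35 degrees. Origin: on its face, at the centre of the orange spot. z: straight out of the face (upwards and out of the doorway, 35 degrees from vertical); y: level, along the doorway.
- check_spot (a point): Centre of the orange spot (a flat disc 24 mm across) on the face of the check plate, 50 mm behind the cabinet's front and 62 mm above the table. Axes as check_plate.
- stand: Probe stand, fixed: base 90 x 80 mm, two side walls (at own +y and -y), and a white top plate 70 x 70 x 12 mm whose upper face is 110 mm above the table, with a 16 mm hole through its centre. Origin: centre of its underside.
- probe_grip (a point): Centre of the probe's round blue handle (23 mm in diameter, 80 mm long); 150 mm above the table while it stands upright in the stand. z: along the probe, from the tip to the handle's end. Below the handle a steel shaft 12 mm in diameter runs through the hole, then the copper tip; the handle's shoulder, 40 mm below this point, rests on the stand. The probe weighs about 120 g.
- probe_tip (a point): Centre of the flat end of the probe's copper tip (8 mm in diameter), 135 mm from probe_grip along the probe's axis while not pressed.
- plunger (a joint): How far the probe's copper tip is pushed in, in m: 0 free, 0.014 stop. The spring starts at 1 N and adds 0.25 N per mm: 2.75 N half-way, 4.5 N at the stop.
- reagent: Amber bottle, 56 mm in diameter, 100 mm high. Origin: centre of its underside. Leave alone.
- wash_jar: Glass jar with a white lid, 64 mm in diameter, 75 mm high. Origin: centre of its underside. Leave alone.
- dish: Covered culture dish, 92 mm in diameter, 20 mm high, on the table. Origin: centre of its underside. Leave alone.
There are look-alikes about, which are no part of the job. There is more than one size of the part that bears probe_grip; the job needs the larger.

How it is judged (in metres and radians):
On the way, in this order (a step that is already met when the one before it is completed fails the run):
1. the door is swung by its handle: fingers on the blue bar while the door is more than 0.25 rad open (contact force between the fingers and handle_bar above 0.3 N and value of joint door above 0.25 rad), for 0.1 s.
2. the door stands open at least 1.2 rad (value of joint door above 1.2 rad), for 0.2 s.
3. the probe is lifted clear of the stand in the fingers (contact force between the fingers and probe above 1 N and contact force between probe and stand below 0.05 N and distance between probe_tip and stand above 0.1 m), for 0.2 s.
At the end, for the whole second after the job is handed in: The door is open at least 1.2 rad; the gripper holds the probe, still (under 20 mm/s), its tip within 10 mm of the orange spot's centre, its axis within 0.2 rad of square to the plate, pressing on the plate with 1 to 6 N, the tip pushed in 2 to 12.5 mm (value of joint door above 1.2 rad and distance between probe_tip and check_spot below 0.01 m and angle between the z axis of probe_grip and the z axis of check_plate, either way round below 0.2 rad and contact force between probe and check_plate between 1 and 6 N and value of joint plunger between 0.002 and 0.0125 m and contact force between the fingers and probe above 1 N and linear speed of probe below 0.02 m/s); the arm keeps its last pose, push and grip.
It fails at once if the probe is pressed on the plate with more than 15 N (contact force between probe and check_plate above 15 N).
It fails at once if a bottle, the jar or the dish is moved by more than 20 mm or tipped (distance of any of reagent, wash_jar, dish from where it was at the start of the episode above 0.02 m or angle between any of reagent, wash_jar, dish's own z axis and vertical above 0.3 rad).
It also fails if it takes over 61 s, if anything falls off the work surface, if the arm or the gripper's body presses on something with over 40 N, if the wrist force passes 120 N, or if a joint passes its speed limit or range.

## Working session

There is one attempt and no reset: what is moved stays moved. The work goes in short steps, Python scripts to look and compute and a tool call to move; the robot and the scene stay as the last step left them, time stands still between calls to the robot, and variables do not carry over. Pictures are saved under pics/ and viewed, at most 10 in all, crops included, and the job is handed in when it is done.

Besides the shell and the picture viewer there is one more tool, called after "Call:" as name(argument=value, ...) on one line, values as JSON. send_rows: Moves the arm, as the interface text tells. Its arguments: {"type":"object","properties":{"moves":{"type":"array"}},"required":["moves"]}

```bash
mkdir -p pics; ls
cat > h.py <<'E'
import numpy as np, cv2
from station import r, vision
def px2w(cam,u,v,d):
    p=vision.camera_params(cam); c=np.array([(u-p['cx'])/p['fx']*d,(v-p['cy'])/p['fy']*d,d])
    return np.array(p['R']).T@(c-np.array(p['t']))
def w2px(cam,X):
    p=vision.camera_params(cam); c=np.array(p['R'])@np.array(X)+np.array(p['t'])
    return np.array([p['fx']*c[0]/c[2]+p['cx'],p['fy']*c[1]/c[2]+p['cy'],c[2]])
def cloud(cam,D):
    p=vision.camera_params(cam); v,u=np.mgrid[:480,:640]
    c=np.stack([(u-p['cx'])/p['fx']*D,(v-p['cy'])/p['fy']*D,D],-1)
    return (c-np.array(p['t']))@np.array(p['R'])
E
python3 - <<'E'
from h import *
np.set_printoptions(precision=1,suppress=True)
for c in ["top","side"]:
    im,D=vision.snapshot(c); cv2.imwrite(f"pics/{c}0.png",im[:,:,::-1]); np.save(f"{c}0.npy",D)
    p=vision.camera_params(c); print(c,-np.array(p['R']).T@p['t'],p['R'])
    for q in ["cabinet","handle_bar","check_plate","stand","probe_grip","reagent","wash_jar","dish"]:
        for o in vision.look_for(c,q)[:3]:
            l,t,w,h=o['extent']; u,v=l+w/2,t+h/2; d=D[int(v),int(u)]
            print(q,round(o['confidence'],2),np.round(o['extent']),px2w(c,u,v,d))
print(r.read_state())
E
```

```text
pics
top [ 539.9  -65.7 1148. ] [[ 0.  -1.  -0. ]
 [-1.  -0.  -0.1]
 [ 0.1  0.  -1. ]]
cabinet 0.93 [160.  76. 144. 176.] [751.2 119.1 262.7]
handle_bar 0.42 [254. 232.  12.  22.] [591.7  66.  208.9]
stand 0.61 [396. 244.  41.  35.] [ 555.3 -288.2  111.6]
probe_grip 0.74 [301. 282.  37.  36.] [457.2 -57.7  21.3]
probe_grip 0.69 [416. 256.  16.   6.] [ 558.9 -288.9  185.4]
probe_grip 0.52 [160. 198. 124.  55.] [650.  199.3  -4.2]
reagent 0.44 [377. 182.  29.  29.] [ 713.7 -236.    75.5]
wash_jar 0.7 [374. 187.  31.  24.] [ 709.  -229.8   75.7]
dish 0.74 [300. 282.  37.  36.] [458.5 -55.9  25.5]
side [-45.4 253.7 976.4] [[-0.4 -0.9  0. ]
 [-0.7  0.3 -0.7]
 [ 0.6 -0.3 -0.7]]
cabinet 0.67 [136. 104. 151. 204.] [657.9 144.2 256.7]
cabinet 0.25 [422. 223.  62.  66.] [ 526.2 -271.8   86.6]
handle_bar 0.58 [266. 226.   7.  43.] [573.6  76.1 214.9]
stand 0.87 [423. 221.  61.  67.] [ 520.5 -265.3  100.9]
probe_grip 0.65 [452. 197.  24.  39.] [ 550.3 -292.6  164. ]
probe_grip 0.59 [479. 204.  17.  35.] [ 574.1 -378.9   93.8]
probe_grip 0.43 [136. 203. 153.  98.] [640.5 159.6 165.5]
reagent 0.8 [431. 180.  25.  45.] [ 673.4 -341.6   66.1]
wash_jar 0.94 [372. 188.  32.  46.] [ 698.8 -222.    60.4]
dish 0.63 [344. 320.  43.  51.] [444.9 -53.5  21.9]
{'time_s': 0.9, 'joint_positions': array([63.1, 24.4,  4.2, 92. , -2. , 63.6, -3.8]), 'joint_velocities': array([ 0. , -0. , -0.1,  0. ,  0. ,  0. , -0. ]), 'tau': array([  0. , -95. ,   3.8, -46.4,   0. ,   0. ,   0. ]), 'ee_pos': array([ 212.8, -640.5,  206.1]), 'eef_rot': array([-180. ,   -0. ,   18.4]), 'contact_force': array([-0.6, -0.5,  1.3]), 'ft_torque': array([0., 0., 0.]), 'gripper_force': 0.0, 'width': 85.36006868117937}
```

View pics/top0.png

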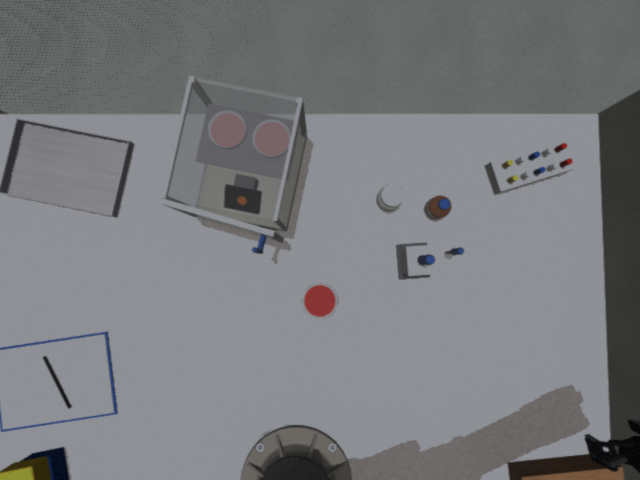

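View pics/side0.png

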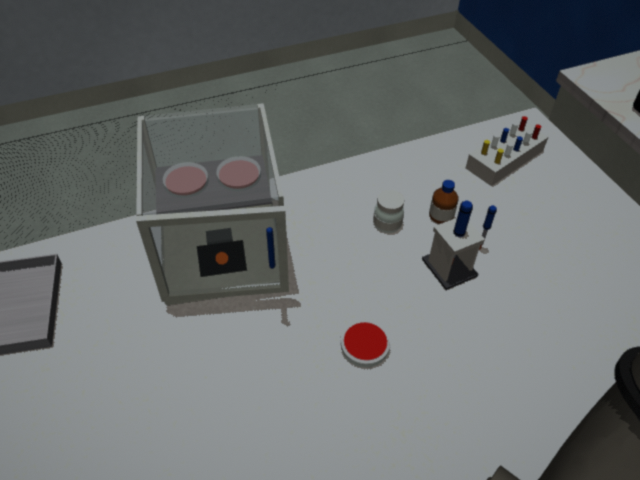

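Top view: cabinet is at (160–304, 76–252) with its hinge at about (165,203). The handle is at (262,243), the orange spot at (242,200), the stand with the probe at (427,259) and a smaller look-alike at (455,252). The jar is at (391,197), the bottle at (439,207) and the dish at (320,300). The side view agrees.

```bash
python3 - <<'E'
from h import *
np.set_printoptions(precision=1,suppress=True)
for c in ["top","side"]:
    im=cv2.imread(f"pics/{c}0.png"); D=np.load(f"{c}0.npy"); W=cloud(c,D)
    hsv=cv2.cvtColor(im,cv2.COLOR_BGR2HSV); H,S,V=cv2.split(hsv)
    def rep(n,m):
        k,l,s,ce=cv2.connectedComponentsWithStats(m.astype(np.uint8))
        for i in range(1,k):
            if s[i,4]>=15: 
                P=W[l==i]; print(c,n,s[i],ce[i],np.median(P,0),np.percentile(P[:,2],[5,95]), 'top',P[P[:,2]>np.percentile(P[:,2],95)-6].mean(0))
    rep("blue",(H>105)&(H<130)&(S>150)&(V>40)&(np.arange(480)[:,None]<300)&(np.arange(640)[None]>130))
    rep("orange",(H>3)&(H<20)&(S>150)&(V>120)&(np.arange(480)[:,None]<300))
    k=np.zeros(D.shape,bool); b=(100,60,320,270) if c=="top" else (120,90,300,320)
    k[b[1]:b[3],b[0]:b[2]]=1
    m=k&(W[...,2]>245)&(W[...,2]<275)
    print("roof",m.sum(),np.median(W[m][:,2]),cv2.minAreaRect(W[m][:,:2].astype(np.float32)),cv2.boxPoints(cv2.minAreaRect(W[m][:,:2].astype(np.float32))))
    k[:]=0; b=(390,235,440,285) if c=="top" else (415,215,485,292); k[b[1]:b[3],b[0]:b[2]]=1
    m=k&(W[...,2]>100)&(W[...,2]<120); R=cv2.minAreaRect(W[m][:,:2].astype(np.float32));print("stand",m.sum(),R)
E
cd pics; python3 -c "
import cv2
a=cv2.imread('top0.png')[180:290,150:310];cv2.imwrite('c1.png',cv2.resize(a,None,fx=5,fy=5,interpolation=2))"
```

```text
top blue [534 152   5   5  18] [536.1 154.1] [ 819.7 -591.2   80.6] [78.6 85.9] top [ 818.5 -590.6   82.2]
top blue [538 168   7   4  17] [541.3 169.5] [ 781.1 -602.7   80. ] [77.2 83.7] top [ 781.3 -603.3   81.1]
top blue [440 199   9  10  66] [443.9 203.8] [ 692.9 -357.   100.5] [ 97.2 103.7] top [ 693.7 -356.9  100.8]
top blue [259 236   5  12  22] [260.8 241. ] [597.4  65.3 207.2] [205.3 209.1] top [597.2  65.7 207.4]
top blue [427 256   7   7  40] [429.6 259.2] [ 559.4 -299.2  190. ] [188.3 192.8] top [ 559.  -299.4  190.1]
roof 15528 260.0809877813797 ((752.0274658203125, 126.57908630371094), (241.49717712402344, 331.771484375), 78.39697265625) [[565.2  41.7]
 [890.2 -25.1]
 [938.8 211.5]
 [613.8 278.2]]
stand 759 ((558.8360595703125, -299.2184143066406), (69.97532653808594, 71.38375091552734), 3.749358654022217)
side blue [ 459    0  181   98 9854] [553.1  32.3] [ 1758.8 -1624.9  -415.2] [-633.1 -176.2] top [ 1355.4 -1467.8   -65.1]
side blue [501 129   7  13  36] [504.6 134.3] [ 814.3 -588.5   72. ] [50.6 82.9] top [ 816.1 -589.2   80.3]
side blue [515 137   7  13  37] [518.5
[... 324 characters left out ...]
92.2 208.6] [ 577.2 -383.4  124.7] [122.4 127.8] top [ 577.4 -383.1  125.2]
side blue [457 215  12  18 126] [462.1 223.3] [ 549.2 -292.2  147.9] [124.6 169.1] top [ 548.8 -293.1  168.1]
side blue [485 215   9  12  56] [488.8 220.5] [ 573.2 -380.7   93.6] [ 80.7 110.8] top [ 572.8 -381.   109.4]
side blue [267 228   6  40 129] [269.6 245.9] [572.5  76.2 223.1] [170.  256.9] top [552.   80.8 281.2]
roof 15287 259.691046144472 ((752.0695190429688, 126.97860717773438), (241.0181427001953, 337.7099914550781), 78.3775863647461) [[562.4  43. ]
 [893.2 -25.1]
 [941.7 211. ]
 [611.  279. ]]
stand 972 ((557.4555053710938, -297.6352844238281), (74.51395416259766, 74.71798706054688), 3.1486196517944336)
```

View pics/c1.png

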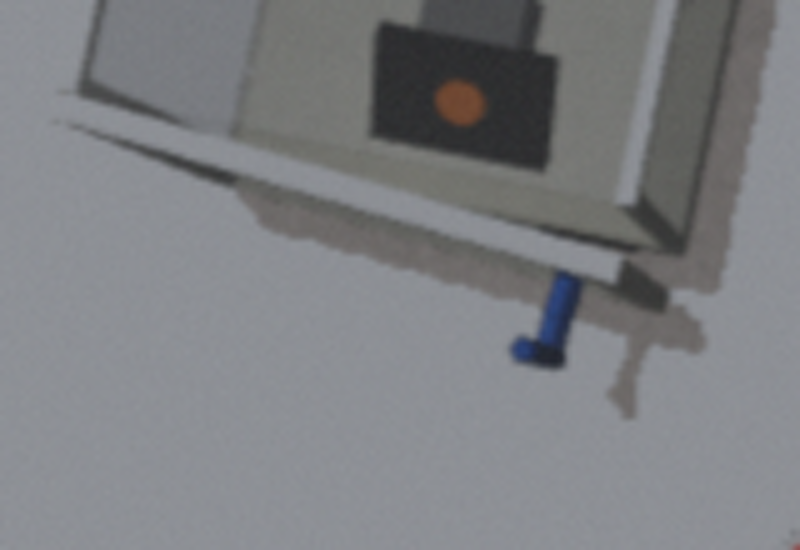

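```bash
cat >> h.py <<'E'
def ray(cam,u,v,z):
    a=px2w(cam,u,v,500.);b=px2w(cam,u,v,1500.); return a+(b-a)*(z-a[2])/(b[2]-a[2])
E
python3 - <<'E'
from h import *
np.set_printoptions(precision=1,suppress=True)
C={}
for c in ["top","side"]:
    im=cv2.imread(f"pics/{c}0.png"); h=cv2.cvtColor(im,cv2.COLOR_BGR2HSV)
    m=cv2.inRange(h,(3,100,60),(22,255,255)); m[300:]=0; m[:180]=0; m[:,:190]=0; m[:,300:]=0
    v,u=np.nonzero(m); C[c]=(u.mean(),v.mean()); print(c,len(u),C[c],ray(c,*C[c],62))
print("bar top (254,249.5) z258",ray("top",254,249.5,258), "side (269.5,228)",ray("side",269.5,229,258))
print("bar bottom side (272,268) z158",ray("side",272,268,158))
print("door top edge outer top-view", ray("top",162,204.5,258),ray("top",273,236,258), ray("top",235,225,258))
a=np.radians(-11.6);x=np.array([np.cos(a),np.sin(a)]);y=np.array([-np.sin(a),np.cos(a)])
f=np.array([914.5,93.2])-260*x; print("front",f,"hinge",f+120*y,"spot centre y=0",f+50*x)
for c in C: 
    d=ray(c,*C[c],62)[:2]-f; print("spot own",d@x,d@y)
E
```

```text
top 67 (np.float64(241.67164179104478), np.float64(200.07462686567163)) [708.1 134.5  62. ]
side 123 (np.float64(221.40650406504065), np.float64(257.6910569105691)) [707.9 135.6  62. ]
bar top (254,249.5) z258 [577.   72.2 258. ] side (269.5,228) [574.6  73.4 258. ]
bar bottom side (272,268) z158 [574.4  74.2 158. ]
door top edge outer top-view [668.6 260.5 258. ] [604.4  34.  258. ] [626.7 111.3 258. ]
front [659.8 145.5] hinge [683.9 263. ] spot centre y=0 [708.8 135.4]
spot own 49.491615759059655 -1.043241280588567
spot own 49.08240087654586 -0.0048735164303273446
```

Bar is at about (575.5, 73), the hinge at (684, 263) and the spot at (708, 135, 62). These agree between the two cameras and with the given sizes, so I'm moving to the handle.

Call:
send_rows(moves=[0.6,0.48,0.95,0.38,0,0,4.8,0.6,0.48,0.95,0.38,0,0,4.8,0.6,0.48,0.95,0.38,0,0,4.8,0.6,0.48,0.95,0.38,0,0,4.8,0.6,0.48,0.95,0.38,0,0,4.8,0.6,0.48,0.95,0.38,0,0,4.8,0.6,0.48,0.95,0.38,0,0,4.8,0.6,0.48,0.95,0.38,0,0,4.8,0.6,0.48,0.95,0.38,0,0,4.8,0.6,0.48,0.95,0.38,0,0,4.8])

```text
time_s: 1.73
ee_pos: [333.2, -401.8, 301.7]
eef_rot: [180.0, 0.0, 66.6]
contact_force: [-0.2, -0.7, 0.3]
width: 51.1
gripper_force: 0.0
```

Call:
send_rows(moves=[0.6,0.48,0.95,0,0,0,4.8,0.6,0.48,0.95,0,0,0,4.8,0.6,0.48,0.95,0,0,0,4.8,0.6,0.48,0.95,0,0,0,4.8,0.6,0.48,0.95,0,0,0,4.8,0.6,0.48,0.95,0,0,0,4.8,0.6,0.48,0.95,0,0,0,4.8,0.6,0.48,0.95,0,0,0,4.8,0.6,0.48,0.95,0,0,0,4.8,0.6,0.48,0.95,0,0,0,4.8])

```text
time_s: 2.57
ee_pos: [453.2, -164.3, 301.3]
eef_rot: [180.0, 0.0, 114.6]
contact_force: [0.3, -1.2, 0.0]
width: 51.2
gripper_force: 0.0
```

Call:
send_rows(moves=[0.6,0.48,0.95,0,0,0,4.8,0.6,0.48,0.95,0,0,0,4.8,0.6,0.48,0.95,0,0,0,4.8,0.6,0.48,0.95,0,0,0,4.8,0.6,0.48,0.95,0,0,0,4.8,0.6,0.48,0.95,0,0,0,4.8,0.6,0.48,0.95,0,0,0,4.8,0.6,0.48,0.95,0,0,0,4.8,0.6,0.48,0.95,0,0,0,4.8,0.6,0,0,0,0,0,4.8])

```text
time_s: 3.4
ee_pos: [561.9, 53.3, 301.2]
eef_rot: [179.9, -0.0, 162.9]
contact_force: [-1.3, 1.0, 0.0]
width: 51.5
gripper_force: 0.0
```

Call:
send_rows(moves=[0.6,0.54,0.79,0,0,0,0,0.6,0,0,-0.8,0,0,0,0.6,0,0,-0.8,0,0,0,0.6,0,0,-0.8,0,0,0,0.6,0,0,-0.8,0,0,0,0,0,0,0,0,0,0,0,0,0,0,0,0,0,0,0,0,0,0,0,0,0,0,0,0,0,0,0])

```text
time_s: 4.15
ee_pos: [576.1, 71.9, 222.9]
eef_rot: [179.6, 0.2, 162.5]
contact_force: [8.0, 14.0, -12.6]
width: 7.0
gripper_force: 58.3
```

Run:
```python
from h import *
s=r.read_state(); print(s['width'],s['gripper_force'],s['joint_positions'],s['ee_pos'])
h=np.array([684,263.]);b=s['ee_pos'][:2]; v=b-h; R=np.hypot(*v); a=np.degrees(np.arctan2(v[1],v[0]))
print(R,a)
prev=b
for k in range(1,21):
    t=np.radians(a-4.4*k); p=h+R*np.array([np.cos(t),np.sin(t)]); print(k,np.round((p-prev)/25,2)); prev=p
```

```text
6.968962294029491 58.33681404590607 [ 18.86530181  18.74420763 -39.56387836 101.64665456  12.9541191
  63.91426756  47.62927825] [576.08030344  71.8608301  222.89407124]
219.50135119404985 -119.4496458203228
1 [-0.57  0.35]
2 [-0.55  0.4 ]
3 [-0.51  0.44]
4 [-0.48  0.48]
5 [-0.44  0.51]
6 [-0.4   0.54]
7 [-0.36  0.57]
8 [-0.31  0.6 ]
9 [-0.27  0.62]
10 [-0.22  0.64]
11 [-0.17  0.65]
12 [-0.12  0.66]
13 [-0.07  0.67]
14 [-0.01  0.67]
15 [0.04 0.67]
16 [0.09 0.67]
17 [0.14 0.66]
18 [0.19 0.65]
19 [0.24 0.63]
20 [0.29 0.61]
```

Call:
send_rows(moves=[0,-0.57,0.35,0,0,0,-4.4,0,-0.55,0.4,0,0,0,-4.4,0,-0.51,0.44,0,0,0,-4.4,0,-0.48,0.48,0,0,0,-4.4,0,-0.44,0.51,0,0,0,-4.4,0,-0.4,0.54,0,0,0,-4.4])

```text
time_s: 4.65
ee_pos: [502.3, 138.6, 222.9]
eef_rot: [179.6, 0.1, 135.8]
contact_force: [19.7, 12.6, -19.1]
width: 6.8
gripper_force: 58.3
```

Run:
```python
from h import *
for c in ["top","side"]:
    im,D=vision.snapshot(c); cv2.imwrite(f"pics/{c}1.png",im[:,:,::-1])
a=cv2.resize(cv2.imread("pics/top1.png")[160:320,130:330],None,fx=2,fy=2)
b=cv2.resize(cv2.imread("pics/side1.png")[160:320,130:330],None,fx=2,fy=2)
cv2.imwrite("pics/m1.png",np.hstack([a,b]))
```

```text
(no output)
```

View pics/m1.png

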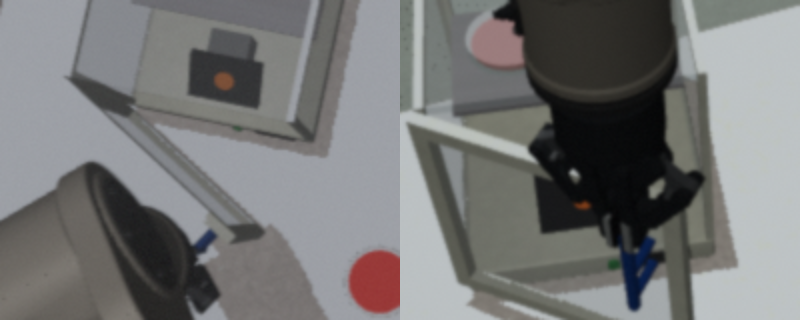

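Door follows the hand, now about 30° open, with the bar held in the fingers. A radial pull of about 23 N towards the hinge suggests the commanded radius is slightly too large, so I'm trimming inward.

Call:
send_rows(moves=[0,-0.23,0.66,-0.08,0,0,-4.4,0,-0.31,0.6,0,0,0,-4.4,0,-0.27,0.62,0,0,0,-4.4,0,-0.22,0.64,0,0,0,-4.4])

```text
time_s: 5.08
ee_pos: [473.6, 199.4, 222.3]
eef_rot: [-180.0, 0.1, 118.1]
contact_force: [-19.0, -6.1, 33.5]
width: 6.4
gripper_force: 64.8
```

Call:
send_rows(moves=[0,-0.25,0.63,0.05,0,0,-4.4,0,-0.12,0.66,0,0,0,-4.4,0,-0.07,0.67,0,0,0,-4.4])

```text
time_s: 5.33
ee_pos: [464.4, 249.2, 222.6]
eef_rot: [179.8, 0.0, 104.9]
contact_force: [4.8, 0.5, 2.6]
width: 6.2
gripper_force: 61.4
```

Call:
send_rows(moves=[0,-0.01,0.67,0,0,0,-4.4,0,0.04,0.67,0,0,0,-4.4,0,0.09,0.67,0,0,0,-4.4])

```text
time_s: 5.58
ee_pos: [467.3, 299.7, 222.6]
eef_rot: [179.8, -0.1, 91.8]
contact_force: [2.9, -1.0, 5.3]
width: 6.6
gripper_force: 61.6
```

Call:
send_rows(moves=[0,0.14,0.66,0,0,0,-4.4,0,0.19,0.65,0,0,0,-4.4,0,0.24,0.63,0,0,0,-4.4,0,0,0,0,0,0,0,0,0,0,0,0,0,0])

```text
time_s: 6.0
ee_pos: [482.0, 348.6, 222.6]
eef_rot: [179.9, -0.2, 78.8]
contact_force: [-0.6, -0.3, 7.4]
width: 6.5
gripper_force: 61.9
```

Call:
send_rows(moves=[0.35,0,0,0,0,0,0,0.35,0,0,0,0,0,0,0.35,0,0,0,0,0,0,0.35,0,0,0.8,0,0,0,0.35,0,0,0.8,0,0,0,0.35,0,0,0.8,0,0,0,0.35,0,0,0.8,0,0,0,0.6,0.12,-0.95,0,0,0,0,0.6,0.12,-0.95,0,0,0,0,0.6,0.12,-0.95,0,0,0,0])

```text
time_s: 6.83
ee_pos: [490.0, 274.7, 300.9]
eef_rot: [180.0, -0.0, 78.8]
contact_force: [0.8, -1.0, 0.1]
width: 51.2
gripper_force: 0.0
```

Call:
send_rows(moves=[0.6,0.12,-0.95,0,0,0,0,0.6,0.12,-0.95,0,0,0,0,0.6,0.12,-0.95,0,0,0,0,0.6,0.12,-0.95,0,0,0,0,0.6,0.12,-0.95,0,0,0,0,0.6,0.12,-0.95,0,0,0,0,0.6,0.12,-0.95,0,0,0,0,0.6,0.12,-0.95,0,0,0,0,0.6,0.12,-0.95,0,0,0,0,0.6,0.12,-0.95,0,0,0,0])

```text
time_s: 7.67
ee_pos: [519.9, 36.6, 300.8]
eef_rot: [180.0, -0.0, 78.8]
contact_force: [0.2, 0.1, 0.4]
width: 51.5
gripper_force: 0.0
```

Call:
send_rows(moves=[0.6,0.12,-0.95,0,0,0,0,0.6,0.12,-0.95,0,0,0,0,0.6,0.12,-0.95,0,0,0,0,0.6,0.12,-0.95,0,0,0,0,0.6,0.12,-0.95,0,0,0,0,0.6,0.12,-0.95,0,0,0,0,0.6,0.12,-0.95,0,0,0,0,0.6,0.12,-0.95,0,0,0,0])

```text
time_s: 8.33
ee_pos: [543.9, -153.3, 300.7]
eef_rot: [180.0, 0.0, 78.8]
contact_force: [0.6, 0.4, -0.3]
width: 51.6
gripper_force: 0.0
```

Run:
```python
from h import *
np.set_printoptions(precision=1,suppress=True)
im,D=vision.snapshot("top"); cv2.imwrite("pics/top2.png",im[:,:,::-1])
im,D=vision.snapshot("side"); cv2.imwrite("pics/side2.png",im[:,:,::-1]); 
s=r.read_state();print(s['joint_positions'],s['ee_pos'])
cv2.imwrite("pics/m2.png",np.hstack([cv2.imread("pics/top2.png")[150:450,130:530],cv2.imread("pics/side2.png")[100:400,120:520]]))
```

```text
[ 23.6  10.9 -16.4  98.6   3.3  70.9  -5.1] [ 543.7 -156.3  300.3]
```

View pics/m2.png

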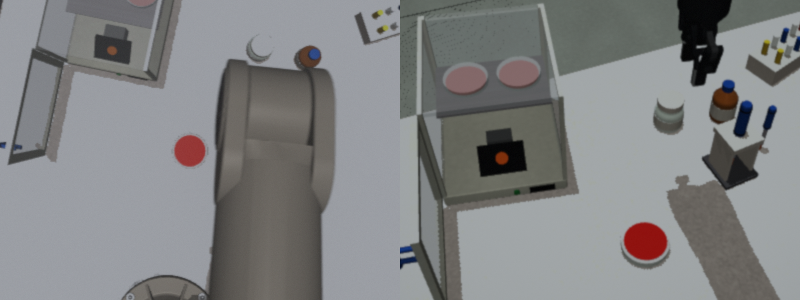

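Door stands at about a right angle. Nothing else has moved. Going to the probe.

Call:
send_rows(moves=[0.7,0.1,-0.95,0,0,0,0,0.7,0.1,-0.95,0,0,0,0,0.7,0.1,-0.95,0,0,0,0,0.7,0.1,-0.95,0,0,0,0,0.7,0.1,-0.95,0,0,0,0,0.7,0.1,-0.95,0,0,0,0,0.7,0,0,-0.8,0,0,0,0.7,0,0,-0.8,0,0,0,0.7,0,0,-0.8,0,0,0,0.7,0,0,-0.8,0,0,0])

```text
time_s: 9.27
ee_pos: [559.0, -294.3, 219.8]
eef_rot: [180.0, -0.0, 78.8]
contact_force: [0.4, -0.7, 0.5]
width: 59.6
gripper_force: 0.0
```

Call:
send_rows(moves=[0.7,0,0,-0.8,0,0,0,0.7,0,0,-0.8,0,0,0,0.7,0,0,-0.8,0,0,0,0.7,0,0,-0.8,0,0,0,0,0,0,0,0,0,0,0,0,0,0,0,0,0,0,0,0,0,0,0,0,0,0,0,0,0,0,0])

```text
time_s: 9.93
ee_pos: [559.8, -294.8, 142.1]
eef_rot: [179.9, 0.0, 78.8]
contact_force: [-0.3, 0.5, -1.5]
width: 20.6
gripper_force: 58.7
```

Call:
send_rows(moves=[0,0,0,0.4,0,0,0,0,0,0,0.8,0,0,0,0,0,0,0.8,0,0,0,0,0,0,0.8,0,0,0,0,0,0,0.8,0,0,0,0,0,0,0.8,0,0,0,0,0,0,0.8,0,0,0,0,0,0,0.4,0,0,0,0,0,0,0,0,0,0,0,0,0,0,0,0,0])

```text
time_s: 10.77
ee_pos: [559.1, -294.5, 280.7]
eef_rot: [180.0, 0.0, 78.8]
contact_force: [0.6, 0.2, -1.9]
width: 20.5
gripper_force: 58.8
```

Run:
```python
from h import *
np.set_printoptions(precision=1,suppress=True)
s=r.read_state();print(s['joint_positions'],s['ee_pos'],s['contact_force'])
im,D=vision.snapshot("side"); cv2.imwrite("pics/side3.png",im[:,:,::-1]); np.save("side3.npy",D)
p=w2px("side",s['ee_pos']); print(p)
u,v=int(p[0]),int(p[1]); u0,v0=max(u-100,0),max(v-60,0)
print(u0,v0); cv2.imwrite("pics/m3.png",cv2.resize(cv2.imread("pics/side3.png")[v0:v0+150,u0:u0+200],None,fx=4,fy=4,interpolation=2))
```

```text
[ 31.3  17.8 -11.9  92.1   3.8  70.5   7.4] [ 559.1 -294.5  280.7] [ 0.6  0.2 -1.9]
[ 474.8  166.8 1035. ]
374 106
```

View pics/m3.png

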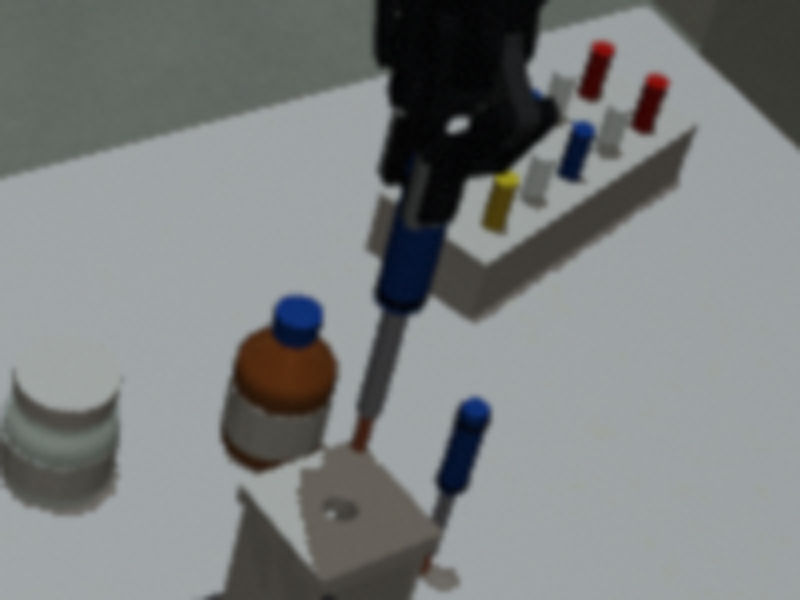

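The probe is held and clear of the stand. Its copper tip is at about pixel (464,218) and its shoulder at about (474,182).

Run:
```python
from h import *
np.set_printoptions(precision=1,suppress=True)
print("tip",ray("side",464,217.5,154),"shoulder",ray("side",474,182,154+95), "predicted", w2px("side",[559,-298.5,154]),w2px("side",[559,-298.5,249]))
```

```text
tip [ 556.2 -299.4  154. ] shoulder [ 553.4 -296.9  249. ] predicted [ 462.8  216.6 1130.7] [ 473.1  179.7 1059.7]
```

Call:
send_rows(moves=[0,0,0.6,0,0,0,0,0,0,0.95,0,0,0,0,0,0,0.95,0,0,0,0,0,0,0.95,0,0,0,0,0,0,0.95,0,0,0,0,0,0,0.95,0,0,0,0,0,0,0.95,0,0,0,0,0,0,0.95,0,0,0,0,0,0,0.95,0,0,0,0,0,0,0.95,0,0,0,0])

```text
time_s: 11.65
ee_pos: [558.2, -64.1, 279.1]
eef_rot: [-179.9, 0.0, 78.8]
contact_force: [0.4, 0.2, -0.5]
width: 20.8
gripper_force: 58.8
```

Call:
send_rows(moves=[0,0,0.95,0,0,0,0,0,0,0.95,0,0,0,0,0,0,0.95,0,0,0,0,0,0,0.95,0,0,0,0,0,0,0.95,0,0,0,0,0,0,0.95,0,0,0,0,0,0,0.95,0,0,0,0,0,0,0.95,0,0,0,0,0,0,0.95,0,0,0,0,0,0,0.84,0,0,0,0])

```text
time_s: 12.48
ee_pos: [558.0, 170.8, 279.1]
eef_rot: [-179.9, 0.0, 78.8]
contact_force: [-0.6, 0.5, -1.3]
width: 20.9
gripper_force: 58.8
```

Call:
send_rows(moves=[0,0,0,0,0,0,0,0,0,0,0,-0.7,-3.42,0,0,0,0,0,-1.17,-5.72,0,0,0,0,0,-1.17,-5.72,0,0,0,0,0,-1.17,-5.72,0,0,0,0,0,-1.17,-5.72,0,0,0,0,0,-1.17,-5.72,0,0,0,0,0,-0.47,-2.3,0,0,0,0,0,0,0,0])

```text
time_s: 13.23
ee_pos: [556.6, 169.2, 278.5]
eef_rot: [145.0, 0.3, 78.9]
contact_force: [-0.4, 0.5, 0.0]
width: 20.9
gripper_force: 59.0
```

```bash
cat > chk.py <<'E'
from h import *
from scipy.spatial.transform import Rotation as Ro
np.set_printoptions(precision=2,suppress=True)
s=r.read_state(); R=Ro.from_euler('xyz',s['eef_rot'],degrees=True)
R0=Ro.from_euler('xyz',[180,0,78.8],degrees=True); ot=R0.inv().apply([-0.5,-4.3,-127])
a=np.radians(-11.6);n=np.array([-np.sin(np.radians(35))*np.cos(a),-np.sin(np.radians(35))*np.sin(a),np.cos(np.radians(35))])
S=np.array([708,135.,62]); tz=R.apply([0,0,-1])
tip=s['ee_pos']+R.apply(ot); d=tip-S
print(s['joint_positions'],s['ee_pos'],s['contact_force'],s['width'],s['gripper_force'])
print("tip",tip,"height along n",d@n,"lateral",d-d@n*n,"axis err deg",np.degrees(np.arccos(tz@n)),"corr rotvec",np.degrees(np.cross(tz,n)),"n",n)
E
python3 chk.py
```

```text
[ -9.49   0.12 -30.02 121.89  41.68  42.32 -78.16] [556.62 169.16 278.52] [-0.39  0.48  0.02] 20.870419378110505 59.00605984032154
tip [627.52 150.23 174.77] height along n 139.35303304631955 lateral [-2.19 -0.84 -1.38] axis err deg 0.04924437747164547 corr rotvec [ 0.    0.05 -0.01] n [-0.56  0.12  0.82]
```

Call:
send_rows(moves=[0,0.446,-0.082,-0.619,0,0,0,0,0.446,-0.082,-0.619,0,0,0,0,0.446,-0.082,-0.619,0,0,0,0,0.446,-0.082,-0.619,0,0,0,0,0.446,-0.082,-0.619,0,0,0,0,0.446,-0.082,-0.619,0,0,0,0,0,0,0,0,0,0])

```text
time_s: 13.82
ee_pos: [626.4, 154.5, 183.6]
eef_rot: [145.3, 0.3, 78.6]
contact_force: [-1.4, -1.1, -2.0]
width: 20.7
gripper_force: 59.0
```

```bash
python3 chk.py
python3 - <<'E'
from h import *
for c in ["top","side"]:
    im,D=vision.snapshot(c); cv2.imwrite(f"pics/{c}4.png",im[:,:,::-1])
print(w2px("side",[708,135,62]),w2px("top",[708,135,62]))
a=cv2.resize(cv2.imread("pics/top4.png")[160:260,180:280],None,fx=4,fy=4,interpolation=2)
b=cv2.resize(cv2.imread("pics/side4.png")[200:300,170:270],None,fx=4,fy=4,interpolation=2)
cv2.imwrite("pics/m4.png",np.hstack([a,b]))
E
```

```text
[ -9.68  13.05 -25.94 121.62  59.01  35.31 -91.64] [626.41 154.51 183.56] [-1.38 -1.13 -1.95] 20.699491335629453 59.01006071828306
tip [696.59 135.26  79.39] height along n 20.68321402117656 lateral [ 0.21 -2.13  0.44] axis err deg 0.34853292803383645 corr rotvec [ 0.1  -0.31  0.11] n [-0.56  0.12  0.82]
[ 221.69210886  257.55938743 1172.73642844] [ 241.47286561  200.10701374 1094.3178485 ]
```

View pics/m4.png

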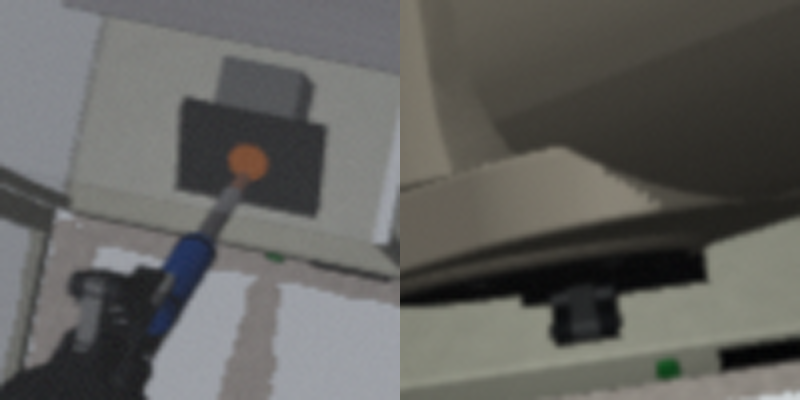

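The tip in the top view is at about pixel (241,205), just in front of the orange spot at (241.5,200). The door is still open. The arm hides the plate in the side view.

Run:
```python
from h import *
print(w2px("top",[696.6,135.3,79.4]), ray("top",240.8,205,79.4))
im=cv2.imread("pics/top4.png"); h=cv2.cvtColor(im,cv2.COLOR_BGR2HSV)
print([(u,v,tuple(h[v,u])) for v in range(200,212) for u in range(238,244,1) if h[v,u,0]<12][:60])
```

```text
[ 239.993677    203.64038459 1076.26313905] [693.25374275 133.28856223  79.4       ]
[(238, 200, (np.uint8(11), np.uint8(136), np.uint8(120))), (239, 200, (np.uint8(11), np.uint8(141), np.uint8(123))), (240, 200, (np.uint8(10), np.uint8(141), np.uint8(123))), (241, 200, (np.uint8(11), np.uint8(142), np.uint8(122))), (242, 200, (np.uint8(10), np.uint8(138), np.uint8(124))), (243, 200, (np.uint8(11), np.uint8(141), np.uint8(123))), (238, 201, (np.uint8(11), np.uint8(132), np.uint8(114))), (239, 201, (np.uint8(10), np.uint8(139), np.uint8(121))), (240, 201, (np.uint8(11), np.uint8(141), np.uint8(123))), (241, 201, (np.uint8(11), np.uint8(142), np.uint8(122))), (242, 201, (np.uint8(11), np.uint8(140), np.uint8(124))), (243, 201, (np.uint8(10), np.uint8(143), np.uint8(123))), (238, 202, (np.uint8(11), np.uint8(119), np.uint8(103))), (239, 202, (np.uint8(10), np.uint8(129), np.uint8(117))), (240, 202, (np.uint8(10), np.uint8(126), np.uint8(119))), (241, 202, (np.uint8(9), np.uint8(130), np.uint8(120))), (242, 202, (np.uint8(11), np.uint8(135), np.uint8(123))), (243, 202, (np.uint8(11), np.
[... 662 characters left out ...]
nt8(10), np.uint8(123), np.uint8(108))), (238, 205, (np.uint8(7), np.uint8(55), np.uint8(83))), (239, 205, (np.uint8(8), np.uint8(67), np.uint8(92))), (240, 205, (np.uint8(7), np.uint8(64), np.uint8(87))), (241, 205, (np.uint8(8), np.uint8(57), np.uint8(80))), (242, 205, (np.uint8(8), np.uint8(57), np.uint8(72))), (243, 205, (np.uint8(6), np.uint8(39), np.uint8(65))), (238, 206, (np.uint8(6), np.uint8(43), np.uint8(88))), (239, 206, (np.uint8(7), np.uint8(62), np.uint8(90))), (240, 206, (np.uint8(6), np.uint8(58), np.uint8(83))), (241, 206, (np.uint8(7), np.uint8(34), np.uint8(68))), (240, 207, (np.uint8(3), np.uint8(31), np.uint8(74))), (239, 211, (np.uint8(0), np.uint8(0), np.uint8(107)))]
```

Call:
send_rows(moves=[0,0.112,0.02,-0.16,0.1,-0.3,0.1,0,0.112,0.02,-0.16,0,0,0,0,0.112,0,-0.16,0,0,0,0,0,0,0,0,0,0,0,0,0,0,0,0,0])

```text
time_s: 14.33
ee_pos: [634.3, 157.7, 175.6]
eef_rot: [144.7, 0.0, 78.8]
contact_force: [-0.2, 0.2, -1.8]
width: 21.0
gripper_force: 59.0
```

```bash
python3 chk.py
```

```text
[-10.24  14.3  -25.36 121.6   62.    34.55 -94.37] [634.31 157.68 175.6 ] [-0.24  0.18 -1.8 ] 20.96911643581688 59.02314959093928
tip [705.71 139.09  72.13] height along n 10.058601869596675 lateral [3.36 2.93 1.89] axis err deg 0.34977893589242487 corr rotvec [-0.11  0.31 -0.12] n [-0.56  0.12  0.82]
```

Call:
send_rows(moves=[0,0.05,-0.08,-0.15,0,0,0,0,0.05,-0.08,-0.15,0,0,0,0,0,0,0,0,0,0,0,0,0,0,0,0,0,0,0,0,0,0,0,0,0,0,0,0,0,0,0])

```text
time_s: 14.83
ee_pos: [636.9, 153.8, 168.1]
eef_rot: [144.7, 0.0, 78.8]
contact_force: [-0.3, 0.4, -0.4]
width: 21.0
gripper_force: 59.0
```

```bash
python3 chk.py
python3 - <<'E'
from h import *
im,D=vision.snapshot("top"); im=im[:,:,::-1]; cv2.imwrite("pics/m5.png",cv2.resize(im[185:225,215:265],None,fx=12,fy=12,interpolation=2))
E
```

```text
[-10.21  14.97 -24.86 121.9   63.57  33.84 -95.6 ] [636.89 153.76 168.1 ] [-0.35  0.35 -0.44] 21.032817813010695 59.02271082624793
tip [708.32 135.19  64.66] height along n 2.019537363582006 lateral [ 1.46 -0.04  1.01] axis err deg 0.37456698560613605 corr rotvec [-0.11  0.33 -0.12] n [-0.56  0.12  0.82]
```

View pics/m5.png

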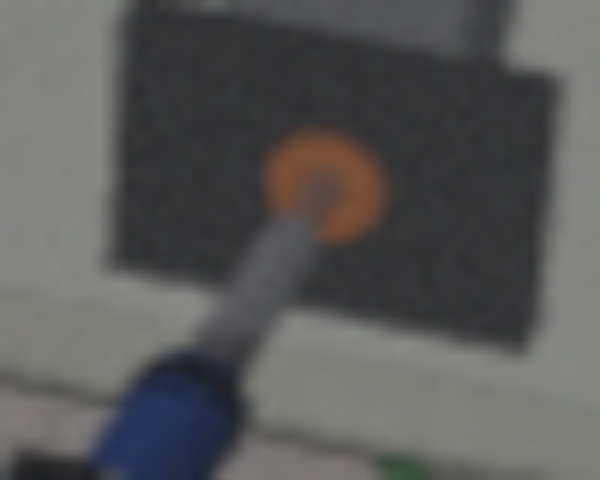

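The tip is centred on the orange spot at about crop pixel (322,185), nearly touching. Pressing in gently.

Call:
send_rows(moves=[0,0.05,-0.01,-0.075,0,0,0,0,0.05,-0.01,-0.075,0,0,0,0,0.05,-0.01,-0.075,0,0,0,0,0,0,0,0,0,0,0,0,0,0,0,0,0,0,0,0,0,0,0,0])

```text
time_s: 15.38
ee_pos: [640.6, 153.0, 162.4]
eef_rot: [144.7, 0.0, 78.8]
contact_force: [-0.9, 0.7, 1.8]
width: 20.6
gripper_force: 59.3
```

```bash
python3 chk.py; python3 chk.py|head -1
```

```text
[-10.32  15.72 -24.5  121.81  64.71  33.53 -96.52] [640.64 153.01 162.42] [-0.88  0.71  1.81] 20.613370738352877 59.25599064677954
tip [712.07 134.44  58.97] height along n -4.83141597637652 lateral [ 1.36 -0.01  0.93] axis err deg 0.3733398288028867 corr rotvec [-0.11  0.33 -0.12] n [-0.56  0.12  0.82]
[-10.32  15.72 -24.5  121.81  64.71  33.53 -96.52] [640.64 153.01 162.42] [-0.88  0.71  1.81] 20.613370738352877 59.25599064677954
```

Call:
send_rows(moves=[0,0.045,-0.01,-0.065,0,0,0,0,0,0,0,0,0,0,0,0,0,0,0,0,0,0,0,0,0,0,0,0,0,0,0,0,0,0,0])

```text
time_s: 15.8
ee_pos: [641.7, 152.8, 160.8]
eef_rot: [144.7, 0.0, 78.8]
contact_force: [-2.2, 0.8, 1.4]
width: 20.8
gripper_force: 59.3
```

Call:
send_rows(moves=[0,0,0,0,0,0,0,0,0,0,0,0,0,0,0,0,0,0,0,0,0])

```text
time_s: 16.05
ee_pos: [641.7, 152.7, 160.8]
eef_rot: [144.7, 0.0, 78.8]
contact_force: [-0.0, 0.6, 2.8]
width: 20.6
gripper_force: 59.3
```

Call:
send_rows(moves=[0,0,0,0,0,0,0,0,0,0,0,0,0,0,0,0,0,0,0,0,0])

```text
time_s: 16.3
ee_pos: [641.7, 152.6, 160.8]
eef_rot: [144.7, 0.0, 78.8]
contact_force: [-0.9, 0.7, 1.5]
width: 20.7
gripper_force: 59.3
```

```bash
python3 chk.py
python3 - <<'E'
from h import *
im,D=vision.snapshot("top"); im=im[:,:,::-1]; a=cv2.resize(im[185:225,215:265],None,fx=8,fy=8,interpolation=2); b=cv2.resize(im[140:300,100:260],(320,320)); cv2.imwrite("pics/m6.png",np.hstack([a,b]))
f=[]
for i in range(12):
    vision.snapshot("top"); f.append(r.read_state()['contact_force'])
print(np.mean(f,0),np.std(f,0))
E
```

```text
[-10.34  15.94 -24.39 121.78  65.04  33.43 -96.78] [641.74 152.65 160.76] [-0.9   0.66  1.5 ] 20.669669586335324 59.316624607890844
tip [713.17 134.06  57.32] height along n -6.8460917794037535 lateral [ 1.32 -0.16  0.93] axis err deg 0.36901396487493204 corr rotvec [-0.11  0.33 -0.12] n [-0.56  0.12  0.82]
[-0.78370238  0.45802619  2.15003679] [0.51785882 0.57491781 0.6139767 ]
```

View pics/m6.png

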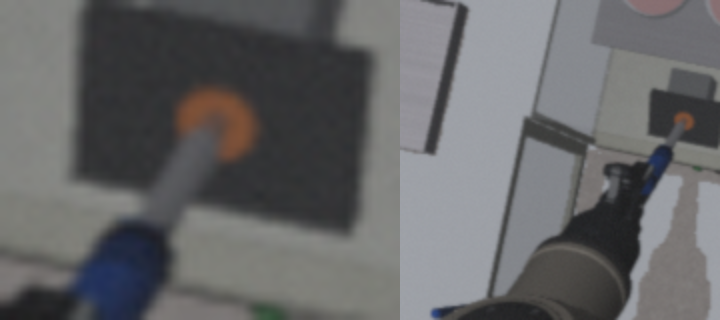

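The tip is on the spot, square to the plate. Geometry gives about 7 mm pushed in and the force reads about 2–3 N. The door is open. Handing in.

```bash
python3 -c "
from station import r
print(r.finish_job())"
```

```text
the job is handed in; nothing more can be done
None
```

I opened the door to about 90° by its handle, lifted the larger probe, and handed the job in with its tip held square on the orange spot, pressed in about 7 mm at roughly 3 N; no verdict came back, but nothing looked disturbed.

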